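Show an amber stone under its cover

ROBOT

A 6-joint arm with a two-finger parallel gripper is mounted at the origin on the work surface. World frame = base frame: x ahead of the robot, y to its left, z up, the work surface at z = 0. Lengths are in mm, angles in degrees, forces in N, time in s.
With the tool pointing down it reaches from about 325 to 1000 mm from the base axis. Payload 5.1 kg.
Tool frame: the origin (TCP) lies where the fingers leave the gripper's body, on its centre line; the fingertips stand 73 mm ahead of it and the grasp point (between the pads) lies 54 mm ahead of it; z points along the fingers, y is the line along which they close (so a half turn about z gives the same grasp; the last joint's range is limited). The gripper opens to 85 mm and grips with 20 to 120 N. Pads are 22 mm wide; open, the fingers measure 114 mm over their backs; the gripper's body (76 mm by 85 mm) begins 54 mm behind the grasp point. The pads swing forward as they close: fully open they stand 13 mm farther back than shut.
Start: joints at [-70.451, 7.093, 94.555, -0, 78.352, -4.733], TCP at [267.265, -592.499, 303.922] pointing down, gripper open.
Joint ranges: [-149.61, 149.61], [-58.7, 133.49], [1.44, 155.28], [-77.14, 257.14], [18.33, 153.61], [-166.67, 166.67]. Speed limits (degrees/s): [147.25, 147.25, 180, 180, 180, 180].

INTERFACE

Orientations are given as [roll, pitch, yaw] about the fixed x, y, z axes, in that order (R = Rz(yaw) Ry(pitch) Rx(roll)).
In Python, from plant import r gives the robot as it stands.
- The arm moves only by the shell command python3 -m pendant 'ROWS'. ROWS is JSON, a list of rows, each a list of 3 entries, a list of its own where there are three numbers: the turn, a rotation vector about the tool's x, y, z in rad, then the shift along the tool's x, y, z in cm, then the opening, from -1 (shut) to 1 (fully open). A call has 1 to 8 rows; each row is the pose to reach, as a shift and turn from the pose commanded when the call began, along the tool's axes at that moment; what a row does not reach only later rows make up. A row lasts 1/10 s, in which the tool goes at most 50 mm and 8.59 degrees, less where a joint would pass 70% of its speed; a pose out of reach is approached as far as the arm can. A call with a gripper value outside its range is refused whole. The fingers move at their own pace and stop on an object; the grip force is fixed at half the most. Time passes only in rows, so rows that repeat a pose let the fingers close. It gives the time, the measured TCP pose, the force, the opening and the grip force at its end, in the units of the state.
- r.sense(): the state, without advancing time (a new reading comes with each control period).
- r.snapshot(name): name is "scene" or "top"; returns the picture (480x640x3 uint8, red, green, blue); there is no depth.
- r.calibration(name): a dict with "mtx" (3x3 intrinsics, pixels), "dist_coeffs" ([k1, k2, p1, p2, k3] as OpenCV has them; the pictures are not rectified), "R" (3x3) and "t" (3): a world point X has camera coordinates R X + t. Camera axes: x right, y down, z forward; pixel columns grow to the right and rows downward; lengths in mm; the calibration is good to about 2 mm. A picture is of the moment at which its call begins. calibration takes no time and is no camera call.
- r.close_job(): hands the job in; it is judged then, once.
The state is a dict: "time": time; "joints": joint angles; "qd": joint speeds; "effort": joint torques, N m; "tcp_pos": TCP position; "orientation": TCP orientation; "wrist_force": force on the tool from outside, world axes, zero at the start; "moment": the same for the moment, N m; "opening": finger opening in mm; "gripper_force": force on a finger pad.
Only numpy, scipy, OpenCV 4.12 (cv2) and the standard library are available. Lean on these libraries where they do the work, as an engineer would, in place of code of your own. Each camera call takes 0.05 s, during which the arm holds its last target. There are 200 camera calls.

TASK

Put the honey-yellow amber stone, flat side down and dome up, near the middle of the square pocket in the wooden display base. Then pick up the clear square cover that has toppled onto its side and set it rim down over the stone, fully seated in the pocket; set both down gently rather than dropping them, and leave the dark stone, the loupe and the carton alone.

Things in the scene. Friction and masses are not known exactly. Their poses are not given: they have to be found in the camera images.
- honey: Honey-yellow amber cabochon, round, 30 mm diameter, 20 mm high: flat underside, straight vertical side up to 13 mm, then a dome. 15 g. It starts flat side down on the table. Origin: centre of the flat underside; z points out of the dome.
- cherry: Dark cherry-red amber cabochon of the same shape and size as the honey one; a bystander on the table. Origin: centre of the flat underside; z out of the dome.
- cover: Clear square cover, 50 x 50 mm outside, 52 mm high, walls 3 mm, 45 g; clear closed top with a black edge band, brass-coloured rim round the open mouth. Starts toppled on one flat side on the table, top roughly towards the robot, mouth away. Origin: centre of the open mouth, in the plane of the rim; z points from mouth to top (up when rim down); x and y are square to its walls.
- base: Fixed dark wooden display base, square block 90 x 90 x 16 mm lying on the table, with one square pocket in its top. Origin: centre of its underside; z up; x and y parallel to its sides and to the pocket's.
- pocket (a point): Centre of the pocket's floor in the display base. The pocket is 54.5 mm square and 5 mm deep, with a small chamfer and a cream lining; its floor is 11 mm above the table, the block's top 16 mm. Axes as base.
- loupe: Black round loupe standing on the table, 38 mm diameter, 34 mm high; a bystander. Origin: centre of its underside.
- carton: Small cardboard carton 70 x 100 x 50 mm (x, y, z) on the table, beyond the base; a bystander. Origin: centre of its underside.
There are look-alikes about, which are no part of the job. Leave any purple or red look-alike of the cover alone. Leave any turquoise look-alike of the honey alone.

How it is judged (in metres and radians):
On the way:
1. the honey stone lies in the pocket, flat side down, let go (horizontal distance between honey and pocket below 0.018 m and z of honey in the frame of pocket below 0.0025 m and angle between honey's own z axis and vertical below 0.1 rad and contact force between the fingers and honey below 0.05 N and linear speed of honey below 0.01 m/s and angular speed of honey below 0.1 rad/s), for 0.2 s.
At the end, for the whole second after the job is handed in: The cover stands rim down on the pocket's floor (rim within 2 mm of the floor, centre within 4 mm of the pocket's centre, tilt under 0.05 rad) with the honey stone under it, flat side down on the floor (within 2.5 mm, tilt under 0.1 rad) and within 18 mm of the pocket's centre; both at rest (horizontal distance between honey and pocket below 0.018 m and z of honey in the frame of pocket below 0.0025 m and angle between honey's own z axis and vertical below 0.1 rad and horizontal distance between cover and pocket below 0.004 m and z of cover in the frame of pocket below 0.002 m and angle between cover's own z axis and vertical below 0.05 rad and linear speed of each of cover, honey below 0.01 m/s and angular speed of each of cover, honey below 0.1 rad/s); the robot touches nothing.
It fails at once if the dark stone, the loupe or the carton is moved more than 20 mm (distance of any of cherry, loupe, carton from where it was at the start of the episode above 0.02 m).
It fails at once if the cover is let go more than 30 mm above the pocket's floor (horizontal distance between cover and pocket below 0.05 m and z of cover in the frame of pocket above 0.03 m and contact force between the fingers and cover below 0.05 N).
It fails at once if the honey stone is let go more than 20 mm above the pocket's floor (horizontal distance between honey and pocket below 0.04 m and z of honey in the frame of pocket above 0.02 m and contact force between the fingers and honey below 0.05 N).
It fails at once if the cover is pressed against the base with more than 30 N (contact force between cover and base above 30 N).
It also fails if it takes over 58 s, if anything falls off the work surface, if the arm or the gripper's body presses on something with over 40 N, if the wrist force passes 120 N, or if a joint passes its speed limit or range.

## Working session

There is one attempt and no reset: what is moved stays moved. The work goes in short steps, Python scripts to look and compute and a shell command to move; the robot and the scene stay as the last step left them, time stands still between calls to the robot, and variables do not carry over. Pictures are saved under pics/ and viewed, at most 10 in all, crops included, and the job is handed in when it is done.

```bash
ls; mkdir -p pics; python3 - <<'E'
from plant import r
import cv2
for n in("scene","top"):
    im=r.snapshot(n); cv2.imwrite(f"pics/{n}0.png",im[:,:,::-1])
    c=r.calibration(n); print(n,c["mtx"],c["dist_coeffs"],c["R"],c["t"])
print(r.sense())
E
```

```text
pics
scene [[539.69052387   0.         326.76041525]
 [  0.         539.69052387 248.58046153]
 [  0.           0.           1.        ]] [-0.02746119  0.          0.          0.          0.        ] [[ 0.58325476  0.81228063  0.00374993]
 [ 0.44884363 -0.31843574 -0.83494795]
 [-0.67701793  0.4886705  -0.55031615]] [-391.75005695 -208.35746866 1502.20858068]
top [[528.77214405   0.         325.71218652]
 [  0.         528.77214405 243.99981496]
 [  0.           0.           1.        ]] [-0.04894262  0.          0.          0.          0.        ] [[-0.11080456 -0.99384089 -0.00162306]
 [-0.97015799  0.10851824 -0.21683466]
 [ 0.21567529 -0.02245164 -0.97620699]] [ 117.18483981  597.33264517 1133.89254038]
{'time': 0.1, 'joints': array([-7.04495617e+01,  7.13009421e+00,  9.46273475e+01,  7.42709127e-04,
        7.83510864e+01, -4.73196741e+00]), 'qd': array([-0.0033098 , -0.04461008, -0.18576267,  0.0572548 , -0.03289516,
       -0.13807771]), 'effort': array([ 2.06909913e-04, -4.24929678e+01, -3.66655540e+01, -1.57425620e-04,
        3.89483510e-03, -2.50170325e-05]), 'tcp_pos': array([ 267.14440799, -592.1057566 ,  302.76077561]), 'orientation': array([-1.79891902e+02, -9.67761969e-03,  2.42822459e+01]), 'wrist_force': array([ 0.14780061, -0.85316007,  0.87462745]), 'moment': array([-0.01817534, -0.03498925, -0.00292274]), 'gripper_force': 0.0, 'opening': 85.22150284940022}
```

View pics/scene0.png

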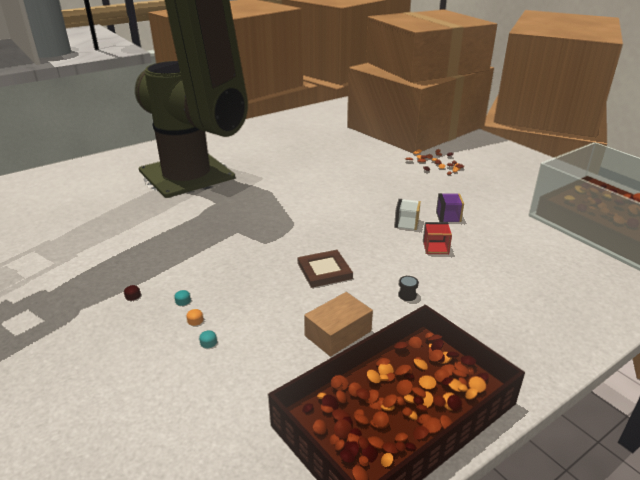

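View pics/top0.png

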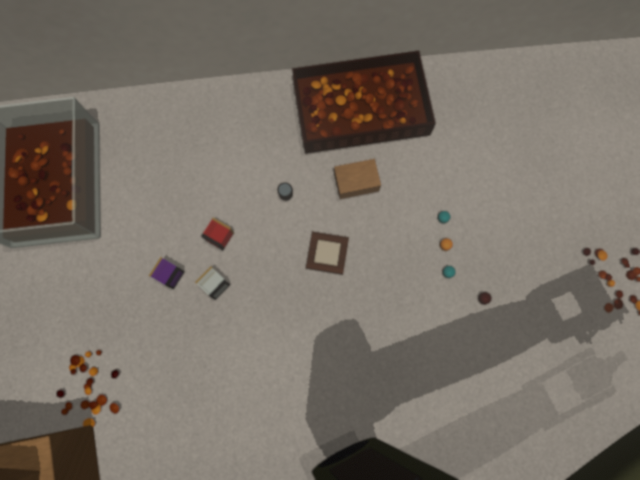

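Candidates for the honey stone, in the top view:
- orange (446,244): this is the honey stone
- turquoise (444,217) and (449,272)
- dark (485,298)
- loose amber at (600,255)

Candidates for the cover:
- clear (213,282): this is the cover
- purple (167,272)
- red (218,233)

Next I'll check these choices in a close crop.

```bash
cat > h.py <<'E'
import numpy as np,cv2
from plant import r
def ray(n,uv):
    c=r.calibration(n);p=cv2.undistortPoints(np.array([[uv]],float),c["mtx"],np.array(c["dist_coeffs"]))[0,0]
    R=np.array(c["R"]);return -R.T@np.array(c["t"]),R.T@np.array([p[0],p[1],1])
def at(n,uv,z):
    o,d=ray(n,uv);return (o+d*(z-o[2])/d[2])
def proj(n,X):
    c=r.calibration(n);R=np.array(c["R"]);return cv2.projectPoints(np.array(X,float).reshape(-1,3),cv2.Rodrigues(R)[0],np.array(c["t"],float),c["mtx"],np.array(c["dist_coeffs"]))[0][:,0]
def crop(im,u,v,w,h,s):
    return cv2.resize(im[v:v+h,u:u+w,::-1],None,fx=s,fy=s,interpolation=cv2.INTER_CUBIC)
E
python3 - <<'E'
from h import *
t=cv2.imread("pics/top0.png")[:,:,::-1]; s=cv2.imread("pics/scene0.png")[:,:,::-1]
a=np.hstack([crop(t,190,255,50,37,8),crop(t,300,227,50,37,8)])
b=np.hstack([crop(s,385,190,50,37,8),crop(t,425,226,50,37,8)])
cv2.imwrite("pics/c1.png",np.vstack([a,b]))
E
```

```text
(no output)
```

View pics/c1.png

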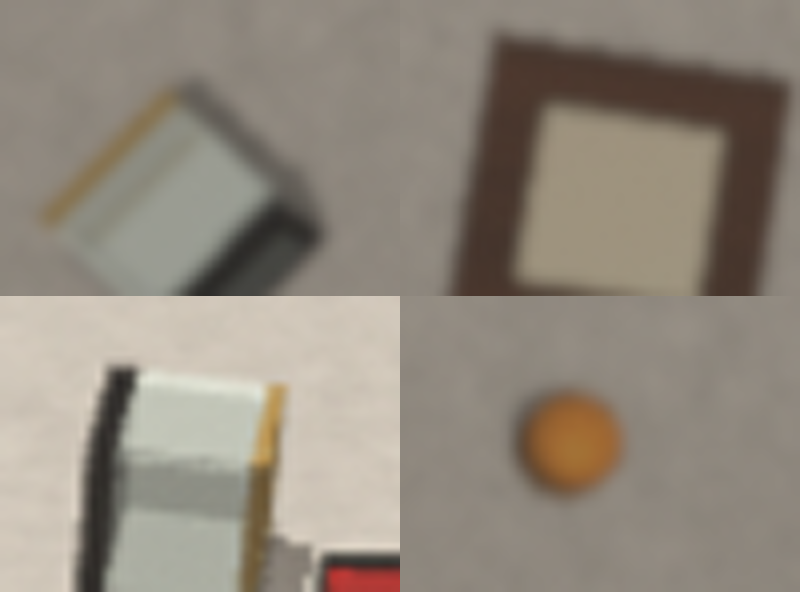

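The crop confirms both choices. The honey stone is orange at top (446,244). The cover is clear with a brass rim and black band, near top (213,282). The pocket lining is near (328,252).

```bash
python3 - <<'E'
from h import *
t=cv2.imread("pics/top0.png")[:,:,::-1]; s=cv2.imread("pics/scene0.png")[:,:,::-1]
def rect(n,im,box,z,f):
    u,v,w,h=box;hsv=cv2.cvtColor(np.ascontiguousarray(im[v:v+h,u:u+w]),cv2.COLOR_RGB2HSV).astype(int)
    m=f(hsv).astype(np.uint8);c=max(cv2.findContours(m,0,cv2.CHAIN_APPROX_NONE)[0],key=cv2.contourArea)[:,0]
    P=np.array([at(n,(a+u,b+v),z)[:2] for a,b in c],np.float32)
    R=cv2.minAreaRect(P);M=np.argwhere(m)[:,::-1].mean(0)+[u,v]
    print(n,z,"rect",np.round(R[0],1),np.round(R[1],1),round(R[2],1),"cent",M.round(2),at(n,M,z).round(1)[:2]);return M
A=[rect("top",t,(300,225,55,55),16,lambda h:(h[...,2]<100)|((h[...,0]<40)&(h[...,2]>150)&(h[...,1]>0))) for _ in [0]]
dark=lambda h:h[...,2]<95
rect("top",t,(300,225,55,55),16,dark)
rect("scene",s,(290,245,70,45),8,dark)
hon=lambda h:(h[...,1]>120)&(h[...,0]<25)&(h[...,2]>90)
rect("top",t,(430,230,30,30),8,hon);rect("scene",s,(180,302,30,30),8,hon)
cv2.imwrite("pics/c2.png",np.hstack([crop(t,190,258,45,46,8),crop(s,388,192,45,46,8)]))
E
```

```text
top 16 rect [597.1  48.8] [88.6 92. ] 74.4 cent [326.75 252.73] [596.4  48.9]
top 16 rect [597.   48.9] [87.5 90.9] 73.9 cent [326.56 252.9 ] [596.   49.4]
scene 8 rect [602.1  45. ] [ 94.  101.8] 73.8 cent [324.56 270.84] [608.7  39.6]
top 8 rect [ 587.5 -236.3] [24.  24.9] 80.9 cent [445.96 243.96] [ 587.6 -236.2]
scene 8 rect [ 588.  -237.3] [26.9 45.8] 66.5 cent [194.39 316.78] [ 588.  -237.6]
```

View pics/c2.png

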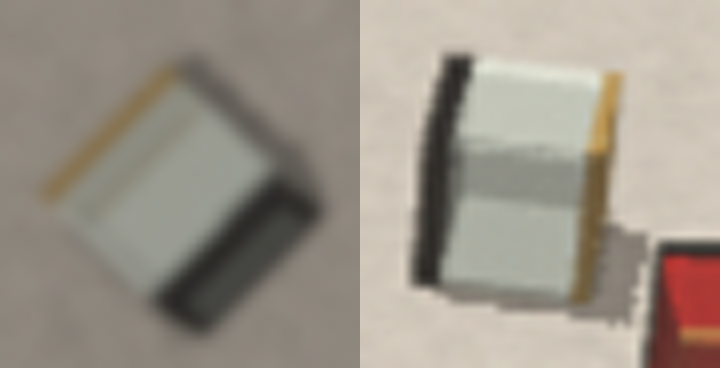

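Rim corners at z=50 are at crop (42,200) and (178,65) in the top view, and at crop (620,72) and (605,152) in the scene view. The black band ends the upper face near (290,185) and (165,308) in the top view.

```bash
python3 - <<'E'
from h import *
f=lambda x,y:(190+x/8-.44,258+y/8-.44); g=lambda x,y:(388+(x-360)/8-.44,192+y/8-.44)
A,B,C,D=[at("top",f(*p),50)[:2] for p in[(40,200),(178,63),(292,183),(165,308)]]
print("top",A,B,C,D,np.linalg.norm(B-A),np.linalg.norm(C-B),np.linalg.norm(D-A),np.linalg.norm(D-C))
for a,b in((A,B),(D,C)): print(np.degrees(np.arctan2(*(b-a)[::-1])))
for a,b in((A,D),(B,C)): print(np.degrees(np.arctan2(*(b-a)[::-1])))
S=[at("scene",g(*p),50)[:2] for p in[(620,72),(605,152),(445,55),(440,145)]]
print("scene",S)
# outline of tray vs. lower rim etc
E
```

```text
top [554.07386629 355.67471809] [589.17557428 313.95882249] [551.06579507 283.93070263] [519.47924534 322.23333602] 54.51922459046452 48.518483628119405 48.115629828728174 49.646770772484416
-49.921172468944086
-50.48905089488759
-135.97109456986874
-141.7641033177314
scene [array([555.90576457, 353.71268218]), array([588.39052415, 316.53042035]), array([518.18186019, 318.60264802]), array([558.11459886, 280.72177233])]
```

```bash
cat >> h.py <<'E'
from scipy.spatial.transform import Rotation as Ro
def go(pos,R,cur=None):
    s=r.sense();p=s["tcp_pos"];C=Ro.from_euler("xyz",s["orientation"],degrees=True)
    T=R if isinstance(R,Ro) else Ro.from_euler("xyz",R,degrees=True)
    print("t",round(s["time"],2),"tcp",p.round(1),"rpy",s["orientation"].round(2),"F",s["wrist_force"].round(1),"open",round(s["opening"],1),"grip",round(s["gripper_force"],1))
    print("turn",(C.inv()*T).as_rotvec().round(3).tolist(),"shift cm",(C.inv().apply(np.array(pos)-p)/10).round(2).tolist())
E
python3 -c "
from h import *
go([587.8,-237,150],[180,0,0])
for c in((444,217),(449,272)):print(at('top',c,8))"
```

```text
t 0.1 tcp [ 267.1 -592.1  302.8] rpy [-1.7989e+02 -1.0000e-02  2.4280e+01] F [ 0.1 -0.9  0.9] open 85.2 grip 0.0
turn [-0.002, 0.0, 0.424] shift cm [43.83, -19.15, 15.32]
[ 653.97865607 -242.19996256    8.        ]
[ 519.84139527 -232.59416846    8.        ]
```

```bash
python3 -m pendant '[[[0,0,0.424],[43.8,-19.15,15.3],0.2],[[0,0,0.424],[43.8,-19.15,15.3],0.2],[[0,0,0.424],[43.8,-19.15,15.3],0.2],[[0,0,0.424],[43.8,-19.15,15.3],0.2],[[0,0,0.424],[43.8,-19.15,15.3],0.2],[[0,0,0.424],[43.8,-19.15,15.3],0.2],[[0,0,0.424],[43.8,-19.15,15.3],0.2],[[0,0,0.424],[43.8,-19.15,15.3],0.2]]'; python3 -c "
from h import *
go([587.8,-237,150],[180,0,0])"
```

```text
time: 0.9
tcp_pos: [523.4, -308.1, 181.1]
orientation: [-180.0, 0.0, -0.0]
wrist_force: [0.0, -0.1, -0.2]
opening: 51.1
gripper_force: 0.0
t 0.9 tcp [ 523.4 -308.1  181.1] rpy [-1.7999e+02  2.0000e-02 -1.0000e-02] F [ 0.  -0.1 -0.2] open 51.1 grip 0.0
turn [-0.0, 0.0, -0.0] shift cm [6.44, -7.11, 3.11]
```

```bash
python3 -m pendant '[[[0,0,0],[6.4,-7.1,4],0.2],[[0,0,0],[6.4,-7.1,4],0.2],[[0,0,0],[6.4,-7.1,4],0.2],[[0,0,0],[6.4,-7.1,4],0.2],[[0,0,0],[6.4,-7.1,4],0.2]]'; python3 -c "
from h import *
go([587.8,-237,77],[180,0,0])
t=r.snapshot('top');s=r.snapshot('scene')
cv2.imwrite('pics/c3.png',np.hstack([crop(t,410,205,65,65,6),crop(s,160,265,65,65,6)]))"
```

```text
time: 1.4
tcp_pos: [586.3, -239.7, 142.3]
orientation: [180.0, -0.0, -0.0]
wrist_force: [-0.2, 0.6, -0.0]
opening: 51.1
gripper_force: 0.0
t 1.4 tcp [ 586.3 -239.7  142.3] rpy [ 1.7997e+02 -0.0000e+00 -4.0000e-02] F [-0.2  0.6 -0. ] open 51.1 grip 0.0
turn [0.0, -0.0, -0.001] shift cm [0.15, -0.27, 6.53]
```

View pics/c3.png

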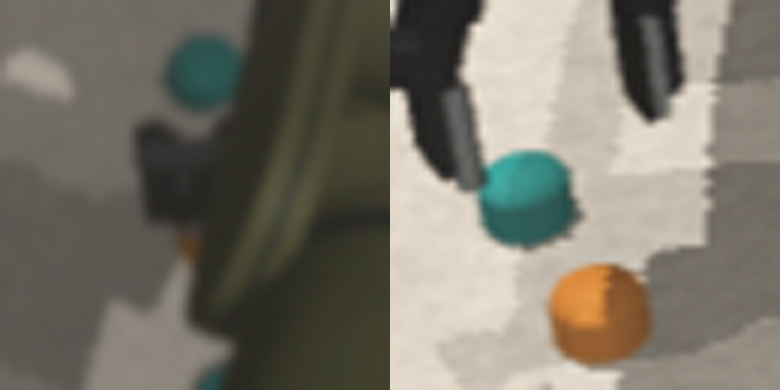

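The scene view shows the fingers above and just behind the honey stone at crop (600,315), with a turquoise neighbour at (525,200). I'll descend partway and settle.

```bash
python3 -m pendant '[[[0,0,0],[0,0,2],0.2],[[0,0,0],[0,0,4],0.2],[[0,0,0],[0,0,4],0.2],[[0,0,0],[0,0,4],0.2]]'; python3 -c "
from h import *
go([587.8,-237,77],[180,0,0])"
```

```text
time: 1.9
tcp_pos: [586.2, -239.9, 102.5]
orientation: [180.0, -0.0, -0.1]
wrist_force: [-0.4, -0.3, 0.6]
opening: 51.2
gripper_force: 0.0
t 1.9 tcp [ 586.2 -239.9  102.5] rpy [ 1.8e+02 -0.0e+00 -1.0e-01] F [-0.4 -0.3  0.6] open 51.2 grip 0.0
turn [0.0, -0.0, -0.002] shift cm [0.16, -0.29, 2.55]
```

```bash
python3 -m pendant '[[[0,0,0],[0.16,-0.28,1.2],0.2],[[0,0,0],[0.16,-0.28,2.5],0.2],[[0,0,0],[0.16,-0.28,2.5],0.2],[[0,0,0],[0.16,-0.28,2.5],-0.5],[[0,0,0],[0.16,-0.28,2.5],-0.5],[[0,0,0],[0.16,-0.28,2.5],-0.5],[[0,0,0],[0.16,-0.28,2.5],-0.5],[[0,0,0],[0.16,-0.28,2.5],-0.5]]'; python3 -c "
from h import *
go([597,49,160],[180,0,29])"
```

```text
time: 2.7
tcp_pos: [588.3, -236.2, 77.3]
orientation: [180.0, -0.0, -0.0]
wrist_force: [0.1, 0.5, 0.7]
opening: 27.1
gripper_force: 59.1
t 2.7 tcp [ 588.3 -236.2   77.3] rpy [ 1.7999e+02 -3.0000e-02 -1.0000e-02] F [0.1 0.5 0.7] open 27.1 grip 59.1
turn [0.0, -0.0, -0.506] shift cm [0.86, -28.52, -8.27]
```

```bash
python3 -c "
from h import *
s=r.snapshot('scene')
cv2.imwrite('pics/c4.png',crop(s,165,280,60,60,8))"
```

```text
(no output)
```

View pics/c4.png

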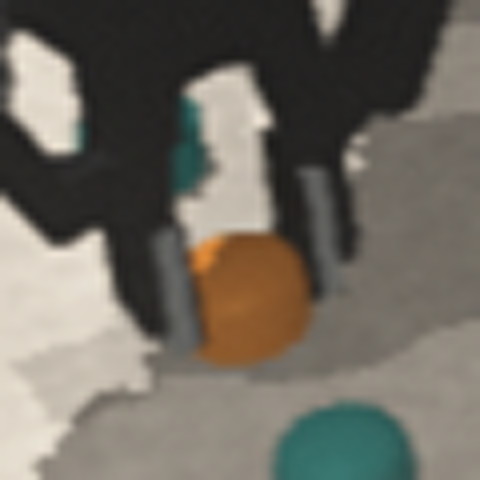

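The stone is held by the pads on its straight side at crop (245,300), upright. I'll lift it.

```bash
python3 -m pendant '[[[0,0,0],[0,0,-1],-0.5],[[0,0,0],[0,0,-4],-0.5],[[0,0,0],[0.9,-4,-8],-0.5],[[0,0,-0.1],[0.9,-8,-8],-0.5],[[0,0,-0.2],[0.9,-12,-8],-0.5],[[0,0,-0.3],[0.9,-16,-8],-0.5],[[0,0,-0.4],[0.9,-20,-8],-0.5],[[0,0,-0.506],[0.9,-24,-8],-0.5]]'; python3 -c "
from h import *
go([597,49,120],[180,0,29])
s=r.snapshot('scene')
cv2.imwrite('pics/c5.png',crop(s,235,190,100,90,6))"
```

```text
time: 3.55
tcp_pos: [597.2, 5.4, 158.1]
orientation: [180.0, -0.1, 29.2]
wrist_force: [0.1, 0.2, -0.8]
opening: 26.7
gripper_force: 59.1
t 3.55 tcp [597.2   5.4 158.1] rpy [ 1.7996e+02 -6.0000e-02  2.9220e+01] F [ 0.1  0.2 -0.8] open 26.7 grip 59.1
turn [0.001, -0.001, 0.004] shift cm [2.11, -3.82, 3.81]
```

View pics/c5.png

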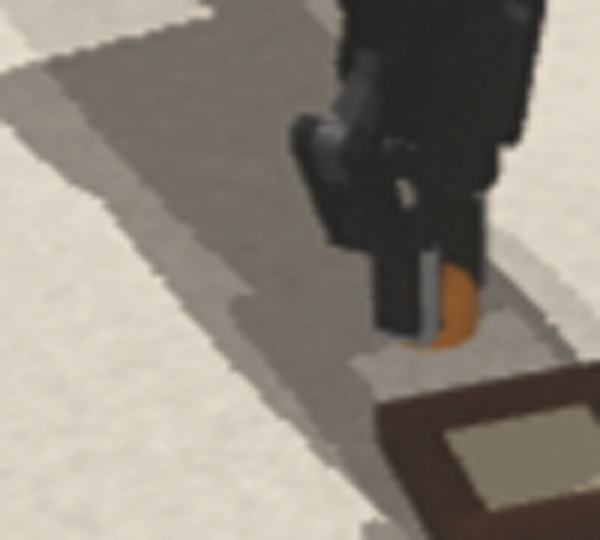

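The stone is held at crop (455,310) next to the base. I'll move it over the pocket and lower.

```bash
python3 -m pendant '[[[0,0,0],[2.1,-3.8,0],-0.5],[[0,0,0],[2.1,-3.8,2],-0.5],[[0,0,0],[2.1,-3.8,4],-0.5],[[0,0,0],[2.1,-3.8,5],-0.5],[[0,0,0],[2.1,-3.8,5.5],-0.5],[[0,0,0],[2.1,-3.8,5.5],-0.5],[[0,0,0],[2.1,-3.8,5.5],-0.5]]'; python3 -c "
from h import *
go([597,49,88.5],[180,0,29])"
```

```text
time: 4.3
tcp_pos: [597.8, 46.9, 103.0]
orientation: [180.0, -0.1, 28.9]
wrist_force: [-0.4, 0.5, 0.4]
opening: 26.7
gripper_force: 59.2
t 4.3 tcp [597.8  46.9 103. ] rpy [ 1.7996e+02 -7.0000e-02  2.8940e+01] F [-0.4  0.5  0.4] open 26.7 grip 59.2
turn [0.001, -0.001, -0.001] shift cm [0.03, -0.23, 1.45]
```

```bash
python3 -m pendant '[[[0,0,0],[0,-0.2,0.6],-0.5],[[0,0,0],[0,-0.2,1.1],-0.5],[[0,0,0],[0,-0.2,1.25],-0.5],[[0,0,0],[0,-0.2,1.4],-0.5],[[0,0,0],[0,-0.2,1.4],-0.5]]'; python3 -c "
from h import *
go([597,49,88.5],[180,0,29])"
```

```text
time: 4.8
tcp_pos: [596.3, 49.0, 88.3]
orientation: [-180.0, 0.0, 29.0]
wrist_force: [-1.3, 0.4, 2.3]
opening: 27.2
gripper_force: 59.4
t 4.8 tcp [596.3  49.   88.3] rpy [-180.      0.     28.99] F [-1.3  0.4  2.3] open 27.2 grip 59.4
turn [-0.0, 0.0, -0.0] shift cm [0.06, 0.04, -0.02]
```

```bash
python3 -m pendant '[[[0,0,0],[0,0,0],-0.2],[[0,0,0],[0,0,0],0],[[0,0,0],[0,0,0],0],[[0,0,0],[0,0,-1],0],[[0,0,0],[0,0,-4],0],[[0,0,0],[0,0,-8],0],[[0,0,0],[0,0,-10],0.5],[[0,0,0],[0,0,-10],0.5]]'; python3 -c "
from h import *
go([597,49,88.5],[180,0,29])
s=r.snapshot('scene')
cv2.imwrite('pics/c6.png',crop(s,285,235,80,60,8))"
```

```text
time: 5.6
tcp_pos: [598.7, 49.0, 193.6]
orientation: [179.7, -0.5, 29.0]
wrist_force: [-0.0, -0.1, 1.0]
opening: 64.2
gripper_force: 0.0
t 5.6 tcp [598.7  49.  193.6] rpy [179.74  -0.46  28.99] F [-0.  -0.1  1. ] open 64.2 grip 0.0
turn [0.005, -0.008, -0.0] shift cm [-0.24, -0.13, 10.51]
```

View pics/c6.png

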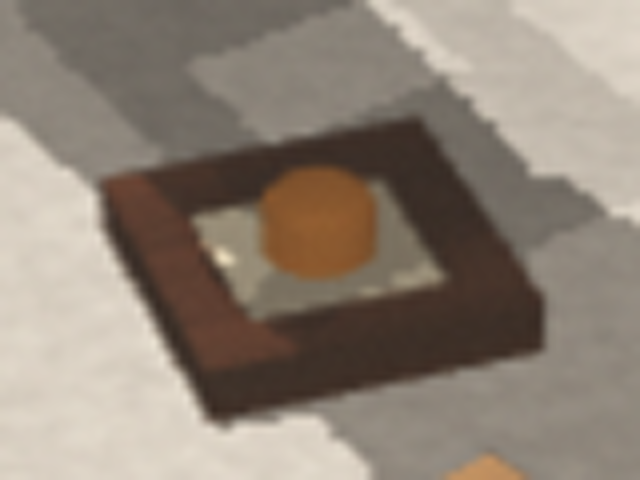

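The stone stands upright in the pocket, its base at crop (320,253) against a lining centre of about (319,248). Next I'll plan the cover grasp.

```bash
cat >> h.py <<'E'
def tool(psi,tilt):  # tilt: 0 = down, +60 = pointing outward 30 below horizontal, - = pointing back
    d=np.array([np.cos(np.radians(psi)),np.sin(np.radians(psi)),0]);u=np.array([0,0,1.]);q=np.radians(tilt)
    z=d*np.sin(q)-u*np.cos(q);y=np.array([d[1],-d[0],0]);return Ro.from_matrix(np.c_[np.cross(y,z),y,z])
def cov(a,back,psi=40.3,C=(552.2,318.2),off=7,h=26):
    R=tool(psi,90-a);z=R.as_matrix()[:,2];d=np.array([np.cos(np.radians(psi)),np.sin(np.radians(psi)),0])
    return np.array([*C,h])-off*d-(52+back)*z,R
E
python3 -c "
from h import *
P,R=cov(45,90);print(P);go(P,R)
print(r.sense()['joints'].round(2), at('top',(357,178),50))
g=lambda x,y:(285+x/8-.44,235+y/8-.44)
c=np.array([at('scene',g(*p),16)[:2] for p in[(103,185),(420,120),(543,298),(205,368)]]);print(c.round(1),c.mean(0))
print(at('scene',g(320,253),11))"
```

```text
[470.28243312 248.72885119 126.40916293]
t 5.65 tcp [597.4  49.  190.8] rpy [179.86  -0.25  28.98] F [-0.2  0.3 -1.1] open 63.8 grip 0.0
turn [0.08, 0.779, -0.186] shift cm [-1.47, -23.65, 6.38]
[ -0.44   6.16 106.91   0.    66.64  60.58] [760.87546849 -41.49988325  50.        ]
[[546.5  14.2]
 [569.8 100.3]
 [653.1  77.1]
 [628.1  -9. ]] [599.35506713  45.62302668]
[598.74856003  46.71451731  11.        ]
```

```bash
python3 -m pendant '[[[0,0.1,0],[-0.2,-3,0],0.53],[[0.01,0.2,-0.04],[-0.4,-6,0],0.53],[[0.02,0.3,-0.07],[-0.6,-9,1],0.53],[[0.03,0.4,-0.1],[-0.8,-12,2],0.53],[[0.04,0.5,-0.12],[-1,-15,3],0.53],[[0.06,0.6,-0.14],[-1.2,-18,4],0.53],[[0.07,0.7,-0.16],[-1.4,-21,5],0.53],[[0.08,0.779,-0.186],[-1.5,-23.6,6],0.53]]'; python3 -c "
from h import *
P,R=cov(45,90);go(P,R)
print(r.sense()['joints'].round(2))"
```

```text
time: 6.45
tcp_pos: [467.4, 246.3, 126.2]
orientation: [-179.5, -44.3, 39.9]
wrist_force: [1.0, 0.6, 0.5]
opening: 65.4
gripper_force: 0.0
t 6.45 tcp [467.4 246.3 126.2] rpy [-179.54  -44.28   39.91] F [1.  0.6 0.5] open 65.4 grip 0.0
turn [-0.003, 0.013, -0.005] shift cm [0.28, 0.01, 0.25]
[ 15.33 -10.4  136.65  55.59  21.16  18.12]
```

```bash
python3 -c "
from h import *
P,R=cov(50,55,h=28);go(P,R)"
```

```text
t 6.45 tcp [467.4 246.3 126.2] rpy [-179.54  -44.28   39.91] F [1.  0.6 0.5] open 65.4 grip 0.0
turn [-0.004, -0.075, -0.005] shift cm [1.4, 0.01, 3.64]
```

```bash
python3 -m pendant '[[[0,-0.04,0],[0.7,0,1.8],0.53],[[-0.004,-0.075,-0.005],[1.4,0,3.6],0.53],[[-0.004,-0.075,-0.005],[1.4,0,3.6],0.53],[[-0.004,-0.075,-0.005],[1.4,0,3.6],0.53]]'; python3 -c "
from h import *
P,R=cov(50,0,h=28);go(P,R)
print(r.sense()['joints'].round(2))
s=r.snapshot('scene');t=r.snapshot('top')
cv2.imwrite('pics/c7.png',np.hstack([crop(s,350,165,100,90,4),crop(t,185,250,75,90,4)]))"
```

```text
time: 6.85
tcp_pos: [496.2, 268.8, 111.9]
orientation: [180.0, -39.9, 40.3]
wrist_force: [0.0, 0.5, 0.4]
opening: 65.6
gripper_force: 0.0
t 6.85 tcp [496.2 268.8 111.9] rpy [179.97 -39.95  40.32] F [0.  0.5 0.4] open 65.6 grip 0.0
turn [0.0, 0.001, 0.0] shift cm [-0.2, -0.15, 5.58]
[ 17.91  -3.27 130.84  44.85  20.27  29.43]
```

View pics/c7.png

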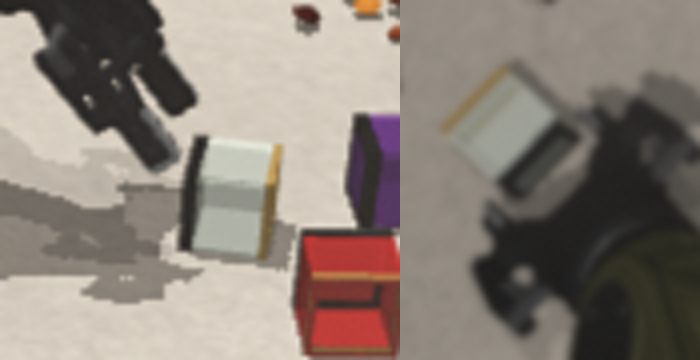

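In the top view the open fingertips at crop (495,210) and (610,100) straddle the axis of the clear cover at (550,160). The red and purple look-alikes are clear of the path. I'll advance.

```bash
python3 -m pendant '[[[0,0,0],[-0.2,-0.15,1.5],0.53],[[0,0,0],[-0.2,-0.15,3],0.53],[[0,0,0],[-0.2,-0.15,4.5],0.53],[[0,0,0],[-0.2,-0.15,5.5],0.53],[[0,0,0],[-0.2,-0.15,5.5],0.53],[[0,0,0],[-0.2,-0.15,5.5],0.53]]'; python3 -c "
from h import *
P,R=cov(50,0,h=28);go(P,R)
print(r.sense()['joints'].round(2))"
```

```text
time: 7.55
tcp_pos: [525.4, 284.1, 77.2]
orientation: [-179.0, -39.6, 40.3]
wrist_force: [0.9, 0.1, -0.2]
opening: 65.4
gripper_force: 0.0
t 7.55 tcp [525.4 284.1  77.2] rpy [-178.98  -39.64   40.3 ] F [ 0.9  0.1 -0.2] open 65.4 grip 0.0
turn [-0.018, 0.006, -0.0] shift cm [-0.44, -0.85, 0.87]
[ 18.22   5.16 126.65  54.26  18.4   19.75]
```

```bash
python3 -c "
from h import *
P,R=cov(57,8,h=29);go(P,R)"
```

```text
t 7.55 tcp [525.4 284.1  77.2] rpy [-178.98  -39.64   40.3 ] F [ 0.9  0.1 -0.2] open 65.4 grip 0.0
turn [-0.018, -0.116, 0.001] shift cm [0.35, -0.87, 0.03]
```

```bash
python3 -m pendant '[[[-0.01,-0.05,0],[0.15,-0.4,0],0.53],[[-0.018,-0.116,0],[0.35,-0.85,0],0.53],[[-0.018,-0.116,0],[0.35,-0.85,0],0.53],[[-0.018,-0.116,0],[0.35,-0.85,0],0.53]]'; python3 -c "
from h import *
P,R=cov(57,0,h=28);go(P,R)
print(r.sense()['joints'].round(2))"
```

```text
time: 7.95
tcp_pos: [522.2, 293.0, 80.3]
orientation: [179.9, -33.1, 40.4]
wrist_force: [-0.5, -0.1, 0.3]
opening: 65.6
gripper_force: 0.0
t 7.95 tcp [522.2 293.   80.3] rpy [179.94 -33.14  40.45] F [-0.5 -0.1  0.3] open 65.6 grip 0.0
turn [-0.0, -0.002, 0.002] shift cm [-0.15, 0.01, 0.93]
[ 20.54   5.34 124.26  30.26  21.56  44.64]
```

```bash
python3 -m pendant '[[[0,0,0],[-0.15,0,0.5],0.53],[[0,0,0],[-0.15,0,0.9],0.53],[[0,0,0],[-0.15,0,0.9],0.53],[[0,0,0],[-0.15,0,0.9],0.3],[[0,0,0],[-0.15,0,0.9],0],[[0,0,0],[-0.15,0,0.9],0],[[0,0,0],[-0.15,0,0.9],0],[[0,0,0],[-0.15,0,0.9],0]]'; python3 -c "
from h import *
P,R=cov(57,0,h=28);go(P,R)
print(r.sense()['joints'].round(2))"
```

```text
time: 8.75
tcp_pos: [525.0, 295.2, 71.1]
orientation: [179.9, -33.0, 40.4]
wrist_force: [0.6, -0.0, 0.9]
opening: 49.3
gripper_force: 62.7
t 8.75 tcp [525.  295.2  71.1] rpy [179.94 -33.    40.41] F [ 0.6 -0.   0.9] open 49.3 grip 62.7
turn [0.0, 0.0, 0.002] shift cm [0.05, 0.0, -0.02]
[ 20.68   6.78 123.82  31.09  20.73  43.84]
```

The cover is gripped at 49.3 mm opening. I'll compute the lift and the carry.

```bash
cat >> h.py <<'E'
Rg=Ro.from_euler("xyz",[179.94,-33,40.41],degrees=True);d0=np.array([np.cos(np.radians(40.4)),np.sin(np.radians(40.4)),0])
def place(M,psi=-15.8,off=(0,0,0),tilt=-57):
    rel=Rg.inv().apply(np.array([525.,295.2,71.1])-(np.array([552.2,318.2,25])+26*d0))
    R=tool(psi,tilt);return np.array(M)+R.apply(rel)+np.array(off),R
E
python3 -c "
from h import *
P,R=place([597.5,48.2,71]);print(P)
s=r.sense();go(s['tcp_pos']+[0,0,150],Rg)"
```

```text
[641.87155604  35.69462618 132.62062823]
t 8.75 tcp [525.  295.2  71.1] rpy [179.94 -33.    40.41] F [ 0.6 -0.   0.9] open 49.3 grip 62.7
turn [0.0, 0.0, 0.0] shift cm [8.17, 0.01, -12.58]
```

```bash
python3 -m pendant '[[[0,0,0],[0.5,0,-0.8],0],[[0,0,0],[2.2,0,-3.4],0],[[0,0,0],[4.4,0,-6.7],0],[[0,0,0],[6.5,0,-10],0],[[0,0,0],[8.2,0,-12.6],0],[[0,-0.12,0],[8.2,0,-12.6],0],[[0,-0.24,0],[8.2,0,-12.6],0],[[0,-0.36,0],[8.2,0,-12.6],0]]'; python3 -c "
from h import *
P,R=place([597.5,48.2,120]);go(P,R);print(r.sense()['joints'].round(1))"
```

```text
time: 9.55
tcp_pos: [525.3, 295.1, 223.6]
orientation: [179.8, -12.2, 40.3]
wrist_force: [0.4, 0.8, -0.1]
opening: 49.8
gripper_force: 62.7
t 9.55 tcp [525.3 295.1 223.6] rpy [179.83 -12.23  40.35] F [ 0.4  0.8 -0.1] open 49.8 grip 62.7
turn [0.398, -1.107, 0.958] shift cm [-8.62, 27.31, 2.51]
[ 23.1  -0.3 110.7   4.1  57.9  70.9]
```

```bash
python3 -m pendant '[[[0.033,-0.092,0.08],[-0.7,2.3,0],0],[[0.066,-0.184,0.16],[-1.4,4.6,0],0],[[0.1,-0.277,0.24],[-2.1,6.8,0],0],[[0.133,-0.369,0.32],[-2.9,9.1,0],0],[[0.166,-0.461,0.4],[-3.6,11.4,0],0],[[0.2,-0.553,0.48],[-4.3,13.7,0],0],[[0.232,-0.646,0.56],[-5,15.9,0],0],[[0.265,-0.738,0.64],[-5.7,18.2,0.5],0]]'; python3 -c "
from h import *
P,R=place([597.5,48.2,90]);go(P,R);print(r.sense()['joints'].round(1))"
```

```text
time: 10.35
tcp_pos: [602.5, 120.5, 206.3]
orientation: [-170.5, 34.0, 7.5]
wrist_force: [1.4, 0.4, -0.7]
opening: 49.7
gripper_force: 62.7
t 10.35 tcp [602.5 120.5 206.3] rpy [-170.5    34.04    7.5 ] F [ 1.4  0.4 -0.7] open 49.7 grip 62.7
turn [0.13, -0.369, 0.318] shift cm [5.38, 9.29, 1.45]
[  3.8  22.2  89.9   7.6 102.3  88.6]
```

```bash
python3 -m pendant '[[[0.03,-0.09,0.08],[0.8,2.2,-1],0],[[0.06,-0.18,0.16],[2.2,4.6,-1],0],[[0.1,-0.28,0.24],[3.8,7,0],0],[[0.13,-0.369,0.318],[5.4,9.3,1.4],0],[[0.13,-0.369,0.318],[5.4,9.3,1.4],0],[[0.13,-0.369,0.318],[5.4,9.3,1.4],0],[[0.13,-0.369,0.318],[5.4,9.3,1.4],0]]'; python3 -c "
from h import *
P,R=place([597.5,48.2,60]);go(P,R);print(r.sense()['joints'].round(1))
s=r.snapshot('scene');t=r.snapshot('top')
cv2.imwrite('pics/s8.png',s[:,:,::-1]);cv2.imwrite('pics/t8.png',t[:,:,::-1])
cv2.imwrite('pics/c8.png',np.hstack([crop(s,280,195,80,90,5),crop(t,290,215,80,90,5)]))"
```

```text
time: 11.05
tcp_pos: [642.1, 37.4, 152.2]
orientation: [-179.7, 56.8, -15.3]
wrist_force: [0.5, 0.2, 0.5]
opening: 49.3
gripper_force: 62.7
t 11.05 tcp [642.1  37.4 152.2] rpy [-179.71   56.79  -15.33] F [0.5 0.2 0.5] open 49.3 grip 62.7
turn [0.002, -0.004, 0.005] shift cm [2.57, 0.18, 1.66]
[ -4.4  37.8  79.3  10.7 118.7 101.2]
```

View pics/c8.png

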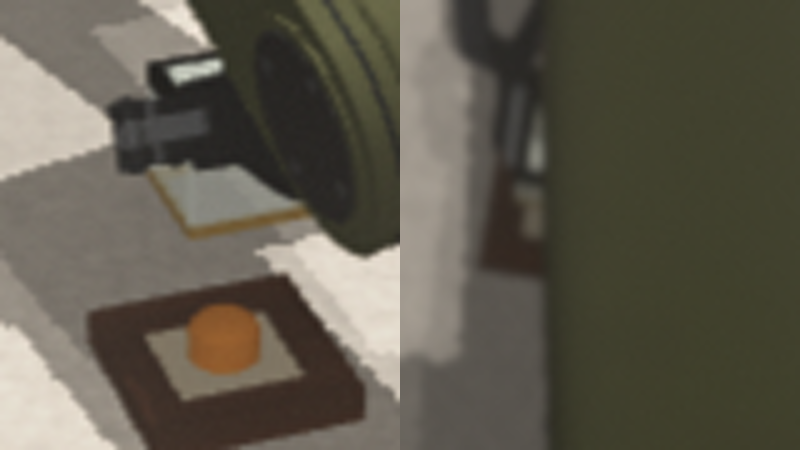

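The scene view shows the cover upright and rim down above the pocket. The rim corners are at crop (150,168) and (190,237), and the stone is at (225,340). I've used all 10 pictures, so from here I check with numbers only.

```bash
python3 - <<'E'
from h import *
s=cv2.imread("pics/s8.png");hsv=cv2.cvtColor(s,cv2.COLOR_BGR2HSV).astype(int)
m=(hsv[...,0]>10)&(hsv[...,0]<28)&(hsv[...,1]>110)&(hsv[...,2]>90)
sub=m[226:246,306:346]
print("\n".join("".join(".#"[v] for v in r_) for r_ in sub.astype(int)))
q=r.sense();p=q["tcp_pos"];R=Ro.from_euler("xyz",q["orientation"],degrees=True)
rel=Rg.inv().apply(np.array([525.,295.2,71.1])-(np.array([552.2,318.2,25])+26*d0))
M=p-R.apply(rel);print("M",M)
A=R*Rg.inv()  # cover motion
ax=[A.apply(v) for v in (d0,np.array([d0[1],-d0[0],0]),[0,0,1])];print(np.round(ax,3))
# corners of mouth: lateral ax[1], vertical-origin ax[2]
for a in(-1,1):
  for b in(-1,1):
    X=M+25*a*ax[1]+25*b*ax[2];print(X.round(1),proj("scene",X).round(1))
b=np.array([[.0,0,0]])
for a in(-1,1):
  for c in(-1,1):
    e=np.radians(-15.8);X=np.array([597.5+45*(a*np.cos(e)-c*np.sin(e)),48.2+45*(a*np.sin(e)+c*np.cos(e)),16]);print("blk",proj("scene",X).round(1))
E
```

```text
........................................
........................................
........................................
........................................
........................................
........................................
........................................
........................................
........................................
........................................
........................................
...............................####.....
..........................########......
....................#########...........
................########................
............#######.....................
............#...........................
........................................
........................................
........................................
M [598.10571962  50.08372208  90.99566342]
[[ 0.005  0.002 -1.   ]
 [-0.269 -0.963 -0.003]
 [ 0.963 -0.269  0.005]]
[580.7  80.9  91. ] [[333.2 224.3]]
[628.9  67.4  91.2] [[342.1 236.5]]
[567.3  32.7  90.8] [[309.9 228.7]]
[615.5  19.3  91. ] [[318.1 241.2]]
blk [[297.4 256.2]]
blk [[337.4 248.3]]
blk [[311.  280.4]]
blk [[353.3 271.4]]
```

```bash
python3 -c "
from h import *
P,R=place([597.5,48.2,35]);go(P,R)"
```

```text
t 11.15 tcp [642.2  37.7 152.8] rpy [-179.69   56.73  -15.29] F [ 0.3  0.2 -0.1] open 49.3 grip 62.7
turn [0.002, -0.005, 0.005] shift cm [4.71, 0.22, 3.07]
```

```bash
python3 -m pendant '[[[0.002,-0.005,0.005],[0.5,0.22,0.2],0],[[0.002,-0.005,0.005],[1.5,0.22,0.9],0],[[0.002,-0.005,0.005],[2.7,0.22,1.7],0],[[0.002,-0.005,0.005],[3.9,0.22,2.5],0],[[0.002,-0.005,0.005],[4.7,0.22,3.05],0],[[0.002,-0.005,0.005],[4.7,0.22,3.05],0],[[0.002,-0.005,0.005],[4.7,0.22,3.05],0]]'; python3 - <<'E'
from h import *
P,R=place([597.5,48.2,18]);go(P,R)
s=r.snapshot('scene');cv2.imwrite('pics/s9.png',s[:,:,::-1])
q=r.sense();R=Ro.from_euler("xyz",q["orientation"],degrees=True)
rel=Rg.inv().apply(np.array([525.,295.2,71.1])-(np.array([552.2,318.2,25])+26*d0))
M=q["tcp_pos"]-R.apply(rel);print("M",M.round(1));A=R*Rg.inv()
print(A.apply(-d0).round(4),proj("scene",M+25*A.apply([d0[1],-d0[0],0])+25*A.apply([0,0,1])))
hsv=cv2.cvtColor(np.ascontiguousarray(s),cv2.COLOR_RGB2HSV).astype(int)
m=(hsv[...,0]>10)&(hsv[...,0]<28)&(hsv[...,1]>110)&(hsv[...,2]>70)
print("\n".join("".join(".#"[v] for v in r_) for r_ in m[240:275,300:350].astype(int)))
E
```

```text
time: 11.85
tcp_pos: [640.9, 34.6, 93.5]
orientation: [179.9, 57.4, -16.0]
wrist_force: [0.9, 0.6, 0.3]
opening: 49.2
gripper_force: 62.7
t 11.85 tcp [640.9  34.6  93.5] rpy [179.87  57.36 -16.01] F [0.9 0.6 0.3] open 49.2 grip 62.7
turn [-0.001, 0.006, -0.002] shift cm [1.2, -0.13, 0.69]
M [596.6  47.2  32.8]
[ 4.9e-03 -8.0e-04  1.0e+00] [[316.52613352 265.94557279]]
..................................................
..................................................
..................................................
..................................................
..................................................
..................................................
..................................................
..................................................
..................................................
..................................................
..................................................
..................................................
..................................................
..................................................
...............
[... 355 characters left out ...]
.....................................
.................................##...............
.............................######...............
.......................##########.................
..................##############..................
................################..................
..................##############..................
...................###########....................
......................######......................
..................................................
..................................................
..................................................
..................................................
..................................................
```

```bash
python3 -m pendant '[[[0,0.006,-0.002],[0.4,-0.13,0.25],0],[[0,0.006,-0.002],[0.8,-0.13,0.48],0],[[0,0.006,-0.002],[1.15,-0.13,0.66],0],[[0,0.006,-0.002],[1.15,-0.13,0.66],0],[[0,0.006,-0.002],[1.15,-0.13,0.66],0]]'; python3 - <<'E'
from h import *
P,R=place([597.5,48.2,11]);go(P,R)
s=r.snapshot('scene');cv2.imwrite('pics/s10.png',s[:,:,::-1])
q=r.sense();R=Ro.from_euler("xyz",q["orientation"],degrees=True)
rel=Rg.inv().apply(np.array([525.,295.2,71.1])-(np.array([552.2,318.2,25])+26*d0))
M=q["tcp_pos"]-R.apply(rel);A=R*Rg.inv();print("M",M.round(1),A.apply(-d0).round(4))
print(proj("scene",[M+25*a*A.apply([d0[1],-d0[0],0])+25*A.apply([0,0,1]) for a in(1,-1)]).round(1))
hsv=cv2.cvtColor(np.ascontiguousarray(s),cv2.COLOR_RGB2HSV).astype(int)
W=hsv[248:286,292:358]
br=(W[...,0]>10)&(W[...,0]<28)&(W[...,1]>110)&(W[...,2]>70); dk=(W[...,2]<80); cr=(W[...,1]<90)&(W[...,2]>95)
print("\n".join("".join("#" if b else "x" if d else "." if c else "-" for b,d,c in zip(*z)) for z in zip(br,dk,cr)))
E
```

```text
time: 12.4
tcp_pos: [642.0, 35.7, 80.6]
orientation: [-179.9, 57.0, -15.8]
wrist_force: [0.1, -0.3, -0.4]
opening: 49.4
gripper_force: 62.7
t 12.4 tcp [642.   35.7  80.6] rpy [-179.94   56.97  -15.79] F [ 0.1 -0.3 -0.4] open 49.4 grip 62.7
turn [-0.001, -0.001, 0.0] shift cm [0.67, 0.0, 0.44]
M [597.7  48.2  19.1] [-1.2e-03 -7.0e-04  1.0e+00]
[[317.3 271.6]
 [340.6 266.7]]
...........xxxxxxxxxxxxxxxxxxxxxxxxxxxxxxxxxxxxx-xxx...-xx----xx--
.........-xxxxxxxxxxxxxxxxxxxxxxxxxxxxxxxxxxxxxxx-xx-..-xx----xx--
.........-xxxxxxxxxxxxxxxxxxxxxxxxxxxxxxxxxxxxxxx--xx----xx----xx-
..........xxxxxxxxxxxxxxxxxxxxxxxxxxxxxxxxxxxxxxxx-xx----xxx---xxx
..........xxxxxxxxxxxxxxxxxxxxxxxxxxxxxxxxxxxxxxxx-xxx----xx---xxx
..........-xxxxxx---xxxxxxxxxxxxxxxxxxxxxxxxxxxxxxxxxx----xxx---xx
...........xx-xxx---xxxxxxxxxxxxxxxxxxxxxxxxxxxxxxxxxxx----xxx--xx
...........xxxxxx---xxxxxxxxxxxxxxxxxxxxxxxxxxxxxxxxxxx----xxx--xx
.........-xxxxxxxx--xxxxxxxxxxxxxxxxxxxxxxxxxxxxxxxxxxxx---xxx-xxx
......-xxxxxxx-xxxxxxxxxxxxxxxxxxxxxxxxxxxxxxxxxxxxxxxxx---xxxxxxx
.....-xxxxxxxxxxxxxxxxxxxxxxxxxxxxxxxxxxxxxxxxxxxxxxxx
[... 1121 characters left out ...]
xxxxxxxxxxxxxxxxxxxxxxxxxxxxxx
.............xxxxxxxxxxxxxxxxxxxxxxxxxxxxxxxxxxxxxxxxxxxxxxxxxxxxx
.............-xxxxxxxxxxxxxxxxxxxxxxxxxxxxxxxxxxxxxxxxxxxxxxxxxxxx
..............xxxxxxxxxxxxxxxxxxxxxxxxxxxxxxxxxxxxxxxxxxxxxxxxxxxx
..............-xxxxxxxxxxxxxxxxxxxxxxxxxxxxxxxxxxxxxxxxxxxxxxxxxxx
...............xxxxxxxxxxxxxxxxxxxxxxxxxxxxxxxxxxxxxxxxxxxxxxxxxxx
...............-xxxxxxxxxxxxxxxxxxxxxxxxxxxxxxxx--.-xxxxxxxxxxxxxx
................-xxxxxxxxxxxxxxxxxxxxxxxxxx---......-xxxxxxxxxxxxx
.................xxxxxxxxxxxxxxxxxxxxx---............-xxxxxxxxxx..
.................-xxxxxxxxxxxxxxxx--...................xxxxxx-....
..................xxxxxxxxxxx--...........................-.......
```

The rim corner is at (317,272) and sits evenly inside the pocket's cream edge, so I'll lower it gently.

```bash
python3 -m pendant '[[[0,0,0],[0.15,0,0.1],0],[[0,0,0],[0.3,0,0.2],0],[[0,0,0],[0.42,0,0.27],0],[[0,0,0],[0.5,0,0.33],0],[[0,0,0],[0.5,0,0.33],0],[[0,0,0],[0.5,0,0.33],0]]'; python3 -c "
from h import *
P,R=place([597.5,48.2,11]);go(P,R)"
```

```text
time: 13.05
tcp_pos: [642.0, 35.7, 75.0]
orientation: [-179.9, 57.0, -15.8]
wrist_force: [-0.4, -0.3, 1.2]
opening: 48.9
gripper_force: 62.8
t 13.05 tcp [642.   35.7  75. ] rpy [-179.93   56.96  -15.78] F [-0.4 -0.3  1.2] open 48.9 grip 62.8
turn [-0.001, -0.001, 0.0] shift cm [0.19, 0.0, 0.14]
```

```bash
python3 -m pendant '[[[0,0,0],[0.04,0,0.03],0],[[0,0,0],[0.08,0,0.06],0],[[0,0,0],[0.08,0,0.06],0],[[0,0,0],[0.08,0,0.06],0]]'; python3 -m pendant '[[[0,0,0],[0.04,0,0.03],0],[[0,0,0],[0.08,0,0.06],0],[[0,0,0],[0.08,0,0.06],0],[[0,0,0],[0.08,0,0.06],0]]'
```

```text
time: 13.45
tcp_pos: [642.1, 35.6, 74.9]
orientation: [-179.9, 57.0, -15.8]
wrist_force: [-1.3, -1.1, 4.8]
opening: 49.1
gripper_force: 63.0
time: 13.85
tcp_pos: [642.1, 35.6, 74.8]
orientation: [-179.9, 57.0, -15.7]
wrist_force: [-2.3, -1.2, 8.3]
opening: 49.6
gripper_force: 63.2
```

```bash
python3 - <<'E'
from h import *
s=r.snapshot('scene');cv2.imwrite('pics/s11.png',s[:,:,::-1])
hsv=cv2.cvtColor(np.ascontiguousarray(s),cv2.COLOR_RGB2HSV).astype(int)
W=hsv[256:282,292:346]
br=(W[...,0]>10)&(W[...,0]<28)&(W[...,1]>110)&(W[...,2]>70); dk=(W[...,2]<80); cr=(W[...,1]<90)&(W[...,2]>95)
print("\n".join("".join("#" if b else "x" if d else "." if c else "-" for b,d,c in zip(*z)) for z in zip(br,dk,cr)))
# where rim near edge would appear
for z in (11,13.5,16,18):
  e=np.radians(-15.8);print(z,[proj("scene",[597.5+25*(np.cos(e)-c*np.sin(e)),48.2+25*(np.sin(e)+c*np.cos(e)),z]).round(1).tolist() for c in(-1,1)])
E
```

```text
.........-xxxxxxx---xxxxxxxxxxxxxxxxxxxxxxxxxxxxxxxxxx
......-xxxxxxxxxx----xxxxxxxxxxxxxxxxxxxxxxxxxxxxxx-xx
.....-xxxxxxxxxxxx--xxxxxxxxxxxxxxxxxxxxxxxxxxxxxxxxxx
.....-xxxxxxxx-xxx-xxxxxxxxxxxxxxxxxxxxxxxxxxxxxxxxxxx
.....-xxxxxxxx-xxxxxxxxxxxxxxxxxxxxxxxxxxxxxxxxxxxxxxx
......xxxxxxxxxxxxxxxxxxxxxxxxxxxxxxxxxxxxxxxxxxxxxxxx
......xxxxxxxxxxxxxx-.....xxxxxxxxxxxxxxxxxxxxxxxxxxxx
......xxxxxxxxxxxxx-.......xxx--..xxxxxxxxxxxxxxxxxxxx
......-xxxxxxxxxxx--...............xxxxxxxxxxxxxxxxxxx
.......xxxxxxxxxxx--................xxxxxxxxxxxxxxxxxx
.......-xxxxxxxxxxx--................xxxxxxxxxxxxxxxxx
........xxxxxxxxxxxx-.................xxxxxxxxxxxxxxxx
........-xxxxxxxxxxx--.................xxxxxxxxxxxxxxx
........-xxxxxxxxxxxx--.................-xxxxxxxxxxxxx
.........-xxxxxxxxxxx--.................###xxxxxxxxxxx
..........xxxxxxxxxxxx.-...........-#######xxxxxxxxxxx
...........xxxxxxxxxxx--......--########xxxxxxxxxxxxxx
...........-xxxxxxxxxxx---########xxxxxxxxxxxxxxxxxxxx
............xxxxxxxxxxxx-#####xxxxxxxxxxxxxxxxxxxxxxxx
............-xxxxxxxxxxxxxxxxxxxxxxxxxxxxxxxxxxxxxxxxx
.............xxxxxxxxxxxxxxxxxxxxxxxxxxxxxxxxxxxxxxxxx
.............-xxxxxxxxxxxxxxxxxxxxxxxxxxxxxxxxxxxxxxxx
..............xxxxxxxxxxxxxxxxxxxxxxxxxxxxxxxxxxxxxxxx
..............-xxxxxxxxxxxxxxxxxxxxxxxxxxxxxxxxxxxxxxx
...............xxxxxxxxxxxxxxxxxxxxxxxxxxxxxxxxxxxxxxx
...............-xxxxxxxxxxxxxxxxxxxxxxxxxxxxxxxx-xxxxx
11 [[[317.3, 274.8]], [[340.4, 269.9]]]
13.5 [[[317.3, 273.8]], [[340.5, 268.9]]]
16 [[[317.3, 272.8]], [[340.5, 267.9]]]
18 [[[317.3, 272.0]], [[340.5, 267.1]]]
```

The rim's lower edge is now cut off by the pocket wall, which suggests it is inside. I'll confirm with a gentle sideways test (the arm yields about 4 N/mm).

```bash
python3 -m pendant '[[[0,0,0],[-0.12,0,-0.08],0],[[0,0,0],[-0.12,0.15,-0.08],0],[[0,0,0],[-0.12,0.3,-0.08],0],[[0,0,0],[-0.12,0.4,-0.08],0],[[0,0,0],[-0.12,0.4,-0.08],0]]';python3 -m pendant '[[[0,0,0],[0,-0.2,0],0],[[0,0,0],[0,-0.4,0],0],[[0,0,0],[0,-0.6,0],0],[[0,0,0],[0,-0.8,0],0],[[0,0,0],[0,-0.8,0],0]]'
```

```text
time: 14.4
tcp_pos: [641.1, 32.5, 74.9]
orientation: [-179.7, 56.9, -15.6]
wrist_force: [0.9, 3.8, 5.8]
opening: 49.8
gripper_force: 62.9
time: 14.9
tcp_pos: [642.8, 37.4, 75.0]
orientation: [179.5, 57.0, -16.2]
wrist_force: [-1.6, -7.0, 6.5]
opening: 49.1
gripper_force: 63.2
```

The side walls stop it at about 5 mm of total travel, so it is in the pocket. I'll recentre, ease off, release and back away.

```bash
python3 -m pendant '[[[0,0,0],[0,0.2,0],0],[[0,0,0],[0,0.38,0],0],[[0,0,0],[0,0.38,0],0],[[0,0,0],[0,0.38,0],0]]'; python3 -m pendant '[[[0,0,0],[0,0,0],0.25],[[0,0,0],[0,0,0],0.4],[[0,0,0],[0,0,0],0.5],[[0,0,0],[0,0,0],0.5],[[0,0,0],[0,0,0],0.5]]'; python3 -m pendant '[[[0,0,0],[0,0,-1],0.5],[[0,0,0],[0,0,-3],0.5],[[0,0,0],[0,0,-6],0.5],[[0,0,0],[0,0,-10],0.5],[[0,0,0],[-3,0,-14],0.5],[[0,0,0],[-6,0,-18],0.5],[[0,0,0],[-12,0,-20],0.5],[[0,0,0],[-16,0,-20],0.5]]'
```

```text
time: 15.3
tcp_pos: [642.2, 35.9, 74.9]
orientation: [-179.9, 56.9, -15.7]
wrist_force: [0.9, 0.5, 5.3]
opening: 49.2
gripper_force: 63.1
time: 15.8
tcp_pos: [641.8, 35.9, 73.9]
orientation: [-180.0, 57.0, -15.8]
wrist_force: [-0.6, -0.2, -0.9]
opening: 64.4
gripper_force: 0.0
time: 16.6
tcp_pos: [721.4, 12.7, 317.1]
orientation: [-179.9, 56.8, -15.8]
wrist_force: [0.2, 0.2, 1.3]
opening: 64.1
gripper_force: 0.0
```

```bash
python3 - <<'E'
from h import *
s=r.snapshot('scene')
hsv=cv2.cvtColor(np.ascontiguousarray(s),cv2.COLOR_RGB2HSV).astype(int)
W=hsv[234:282,292:358]
br=(W[...,0]>10)&(W[...,0]<28)&(W[...,1]>110)&(W[...,2]>70); dk=(W[...,2]<80); cr=(W[...,1]<90)&(W[...,2]>95)
print("\n".join("".join("#" if b else "x" if d else "." if c else "-" for b,d,c in zip(*z)) for z in zip(br,dk,cr)))
e=np.radians(-15.8)
for z in (63,68,11):
  print(z,[(proj("scene",[597.5+25*(a*np.cos(e)-c*np.sin(e)),48.2+25*(a*np.sin(e)+c*np.cos(e)),z])[0]-[292,234]).round(1).tolist() for a,c in((-1,-1),(-1,1),(1,1),(1,-1))])
E
```

```text
..................................................................
..................................................................
..................................................................
...................................-xxxxx.........................
.............................-xxxxxxxxxxx-........................
........................xxxxxxxxx-......xx-.......................
...................-xxxxxxx-.............xx.......................
.................xxxxx-..................xxx......................
.................xxxx.....................xxx.....................
.................xxxx......................xx-....................
.................-xxxx.....................-xx....................
.................-xxxxx.....................xxx...................
..................-xxxx......................xx...................
...................xxxxx......................xx..................
....................xxxx.....................-xx..................
.....................xxxx.................-xxxxxx.................
.....................xxxxx..
[... 1591 characters left out ...]
.xxxxxxxxxxxx-####xxxxxxxxxxxxxxxxxxxxxxxxxxxxxxxx.....
............-xxxxxxxxxxxxxxxxxxxxxxxxxxxxxxxxxxxxxxxxxxxxxxxx.....
.............xxxxxxxxxxxxxxxxxxxxxxxxxxxxxxxxxxxxxxxxxxxxxxxx.....
.............-xxxxxxxxxxxxxxxxxxxxxxxxxxxxxxxxxxxxxxxxxxxxxxx.....
..............xxxxxxxxxxxxxxxxxxxxxxxxxxxxxxxxxxxxxxxxxxxxxxx.....
...............xxxxxxxxxxxxxxxxxxxxxxxxxxxxxxxxxxxxxxxxxx--.......
...............xxxxxxxxxxxxxxxxxxxxxxxxxxxxxxxxxxxxxx--...........
................xxxxxxxxxxxxxxxxxxxxxxxxxxxxxxxx--................
63 [[17.1, 6.5], [40.2, 2.1], [48.9, 14.7], [25.1, 19.4]]
68 [[17.1, 4.4], [40.2, 0.1], [48.9, 12.6], [25.1, 17.3]]
11 [[17.5, 27.5], [39.9, 23.0], [48.4, 35.9], [25.3, 40.8]]
```

The top-face corners match a level cover with its top at z=63, so it is fully seated. I'll hand in.

```bash
python3 -c "
from plant import r
print(r.sense()['qd'].round(2));print(r.close_job())"
```

```text
[ 0.24 -0.86 -3.86 -0.9  -2.59 -1.58]
the job is handed in; nothing more can be done
None
```

I put the honey stone dome up near the middle of the pocket and set the clear cover over it, level and seated by my last camera check, then handed the job in at about 17 s; no verdict came back, and the stone could not be seen through the cover at the end.

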